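Rock the guide block into the drilling fixture

ROBOT

A 6-joint arm with a two-finger parallel gripper is mounted at the origin on a cart in front of the work surface, level with it; the furniture and walls round the work are solid. World frame = base frame: x ahead of the robot, y to its left, z up, the work surface at z = 0. Lengths are in mm, angles in rad, forces in N, time in s.
With the tool pointing down it reaches from about 300 to 775 mm from the base axis. Payload 14.6 kg.
Tool frame: the origin (TCP) lies at the very end of the fingers, on their centre line; the grasp point (between the pads) lies 19 mm behind it; z points along the fingers, y is the line along which they close (so a half turn about z gives the same grasp; the last joint's range is limited). The gripper opens to 94 mm and grips with 3 to 60 N. Pads are 16 mm wide; open, the fingers measure 119 mm over their backs; the gripper's body (75 mm by 177 mm) begins 78 mm behind the grasp point.
Start: joints at [-1.311, 0.3, 1.521, -0, 1.321, -0.067], TCP at [176.551, -520.883, 205.446] pointing down, gripper open.
Joint ranges: [-3.03, 3.03], [-0.79, 2.21], [0.23, 2.52], [-1.04, 4.18], [0, 3.07], [-2.55, 2.55]. Speed limits (rad/s): [2.22, 2.22, 2.57, 3.14, 3.14, 3.14].

INTERFACE

Orientations are given as [roll, pitch, yaw] about the fixed x, y, z axes, in that order (R = Rz(yaw) Ry(pitch) Rx(roll)).
In Python, from cell import manip, eyes, ticket gives the robot as it stands. The module is installed in compiled form; this text tells all that it offers.
- The arm moves only by the tool arm_command, never from a script. Its argument "plan" is a list of rows, each a list of 5 numbers: the opening, from -1 (shut) to 1 (fully open), then the shift along the tool's x, y, z in m, then the turn about the tool's z in rad. In form: [[jaw, dx, dy, dz, roll], ...]. A call has 1 to 20 rows; each row shifts and turns the commanded pose from where the row before left it, along the tool's axes as they then stand; what a row does not reach is not made up. A row lasts 1/8 s, in which the tool goes at most 62.5 mm and 10.7 degrees, less where a joint would pass 70% of its speed; a pose out of reach is approached as far as the arm can. A call is refused whole if a number of a shift passes 0.0625 or a number of a turn 0.188, either way. A call with a gripper value outside its range is refused whole. The fingers move at their own pace and stop on an object; "newtons" is the grip in N (left out, the last holds). Time passes only in rows, so rows that do not move let the fingers close. It gives the time, the measured TCP pose, the force, the opening and the grip force at its end, in the units of the state.
- manip.read_state(): the state, without advancing time (a new reading comes with each control period).
- eyes.camera(name): name is "scene" or "top"; returns a dict with "img" (384x512x3 uint8, blue, green, red), "z_map" (384x512 float32, mm along the optical axis (not along the pixel's ray), 0 where there is no reading), "fx", "fy", "cx", "cy" (pixels), "dist" ([k1, k2, p1, p2, k3] as OpenCV has them; the pictures are not rectified), "eye" and "orientation" of the camera in the world. Camera axes: x right, y down, z forward; pixel columns grow to the right and rows downward; lengths in mm; the calibration is good to about 2 mm. A picture is of the moment at which its call begins.
- ticket.sign_off(): hands the job in; it is judged then, once.
The state is a dict: "clock": time; "joints": joint angles; "qd": joint speeds; "effort": joint torques, N m; "eef_pos": TCP position; "eef_rot": TCP orientation; "wrist_force": force on the tool from outside, world axes, zero at the start; "moment": the same for the moment, N m; "finger_gap": finger opening in mm; "finger_force": force on a finger pad.
Only numpy, scipy, OpenCV 4.12 (cv2) and the standard library are available. Lean on these libraries where they do the work, as an engineer would, in place of code of your own. Each camera call takes 0.05 s, during which the arm holds its last target. There are 200 camera calls.

TASK

Load the aluminium guide block into the drilling fixture: pick it up, tip it tongue end down, slide the tongue under the fixture's keeper bar against the sprung plunger, and rock the other end down behind the end stop until the block lies flat on the pocket floor. Work by feel and never force it: the nest may be clamped anywhere along its slots, and the block must not be pressed hard on the fixture (keep well under 25 N). Let go of the block and leave the other things on the table where they are.

Things in the scene. Friction and masses are not known exactly. Their poses are not given: they have to be found in the camera images.
- block_center (a point): Middle of the loose guide block, bare aluminium, 0.4 kg: a plain box 76 mm long (x) by 40 mm wide (y) by 50 mm high (z), two dark pilot holes in the top, standing upright on the table (underside 25 mm below this point). A tongue stands out of the foot of its +x end; the plain end at x = -38 mm is its heel.
- tongue_tip (a point): Middle of the lower edge of the block's tongue tip: 48 mm in x and -25 mm in z from block_center, same axes. The tongue is 10 mm long, 28 mm wide, 8 mm thick and flush with the block's underside.
- fixture: Fixed plywood base plate 190 mm (x) by 90 mm (y), 10 mm thick; origin at the centre of its underside, z up, +x to the keeper end. On it a steel nest is clamped up to 15 mm either way along x from its nominal place (not reported, must be felt or seen; it does not slide in use). Pocket floor at z = 16 mm. The three fixture points mark the nominal place: true place = that plus one common shift of -15 to +15 mm in x.
- fixture_stop (a point): Nominal foot of the end stop's inner face, on the pocket floor (x = -42, z = 16 mm of the fixture). The stop is 12 mm high over the floor, 12 mm thick. Low side cheeks 43 mm apart, 15 mm high with flared tops, guide the block at x = -42 to -22 and 14 to 36 mm of the fixture; the sides between are open. The seated block has its heel on this face.
- fixture_keeper (a point): Nominal lower front edge of the keeper bar, middle of its width (x = 39, z = 27.5 mm of the fixture): 11.5 mm of height over the floor beneath it, bar 5.5 mm thick, 52 mm wide, reaching 27 mm to +x, bolt heads 4 mm high on it. The tongue goes under it.
- fixture_plunger_face (a point): Nominal face of the brass plunger under the keeper when free (x = 39.5 mm of the fixture). It is pushed to +x: yields at 1.5 N, 0.5 N more per mm, damped (0.6 N per 10 mm/s), hard stop after 6 mm. The heel can only go down past the end stop with the plunger pushed in 4 to 6 mm; with the block home it is 4.5 mm in and pushes with 3.75 N.
- guide_block: The same guide block, origin at the centre of the underside of its 76x40 mm box, same axes as block_center.
- masking_tape: bystander: roll of masking tape, 94 mm across, 24 mm high; origin at the centre of its underside
- hex_key: bystander: black long hex key, 108x57x6 mm; origin at the centre of its underside
- glue_jar: bystander: jar with a dark lid, 71 mm across, 102 mm high; origin at the centre of its underside
- push_stick: bystander: wooden push stick, 53x253x12 mm; origin at the centre of its underside
- arbor_wrench: bystander: flat steel wrench, 174x104x8 mm; origin at the centre of its underside

How it is judged:
By the outcome, as a careful person would: the job done as asked, in the order asked, and still so for the second after the job is handed in, with the robot touching nothing.
It also fails if it takes over 67 s, if anything falls off the work surface, if the arm or the gripper's body presses on something with over 40 N, if the wrist force passes 120 N, or if a joint passes its speed limit or range.

## Working session

There is one attempt and no reset: what is moved stays moved. The work goes in short steps, Python scripts to look and compute and a tool call to move; the robot and the scene stay as the last step left them, time stands still between calls to the robot, and variables do not carry over. Pictures are saved under pics/ and viewed, at most 10 in all, crops included, and the job is handed in when it is done.

Besides the shell and the picture viewer there is one more tool, called after "Call:" as name([rows], argument=value, ...), one row to a line, values as JSON. arm_command: Moves the arm, as the interface text tells. Its arguments: {"type":"object","properties":{"plan":{"type":"array"},"newtons":{"type":"number"}},"required":["plan"]}

```bash
mkdir -p pics; ls
cat > h.py <<'E'
import numpy as np, cv2
from scipy.spatial.transform import Rotation as R
from cell import manip, eyes, ticket
def cam(n):
    c=eyes.camera(n); c['K']=np.array([[c['fx'],0,c['cx']],[0,c['fy'],c['cy']],[0,0,1.]]); 
    return c
def cloud(c):
    h,w=c['z_map'].shape
    u,v=np.meshgrid(np.arange(w),np.arange(h))
    p=cv2.undistortPoints(np.stack([u,v],-1).reshape(-1,1,2).astype(np.float64),c['K'],np.array(c['dist'],float)).reshape(h,w,2)
    z=c['z_map'].astype(float)
    P=np.dstack([p[...,0]*z,p[...,1]*z,z])
    o=np.array(c['orientation'],float)
    M=o if o.shape==(3,3) else R.from_euler('xyz',o).as_matrix()
    W=P@M.T+np.array(c['eye']); W[z==0]=np.nan
    return W
E
python3 - <<'E'
from h import *
for n in ('scene','top'):
    c=cam(n); print(n,c['eye'],c['orientation'],c['fx'],c['cx'],c['dist'])
    cv2.imwrite(f'pics/{n}1.png',cv2.resize(c['img'],(768,576))); np.save(f'{n}1.npy',cloud(c)); cv2.imwrite(f'{n}1raw.png',c['img'])
print(manip.read_state())
E
```

```text
pics
scene [266.33088126 807.3020357  920.6071503 ] [-2.46277080e+00 -1.69105284e-03 -2.67058576e+00] 485.2520709734278 247.7661345747114 [-0.00879713  0.          0.          0.          0.        ]
top [433.88038877 188.36017006 869.91572615] [-2.95781111e+00 -2.29170774e-03 -1.54508616e+00] 386.78000181633314 256.0474989871495 [-0.1097499  0.         0.         0.         0.       ]
{'clock': 0.1, 'joints': array([-1.31060719e+00,  3.00385845e-01,  1.52149328e+00, -2.26412387e-05,
        1.32070675e+00, -6.65878090e-02]), 'qd': array([ 0.00041446, -0.0029217 , -0.00248231,  0.00116083, -0.00090304,
       -0.00054645]), 'effort': array([ 7.13068366e-04, -5.32645297e+01, -3.53278971e+01,  7.09955301e-02,
        2.35056173e-02, -5.92326342e-05]), 'eef_pos': array([ 176.48510246, -520.67578398,  204.97024076]), 'eef_rot': array([-3.14060018e+00, -4.42043558e-05,  3.26782542e-01]), 'wrist_force': array([-0.29969243, -0.44390843,  0.24944155]), 'moment': array([-0.01078828, -0.0151355 ,  0.03083811]), 'finger_force': 0.0, 'finger_gap': 93.63952966374833}
```

View pics/top1.png

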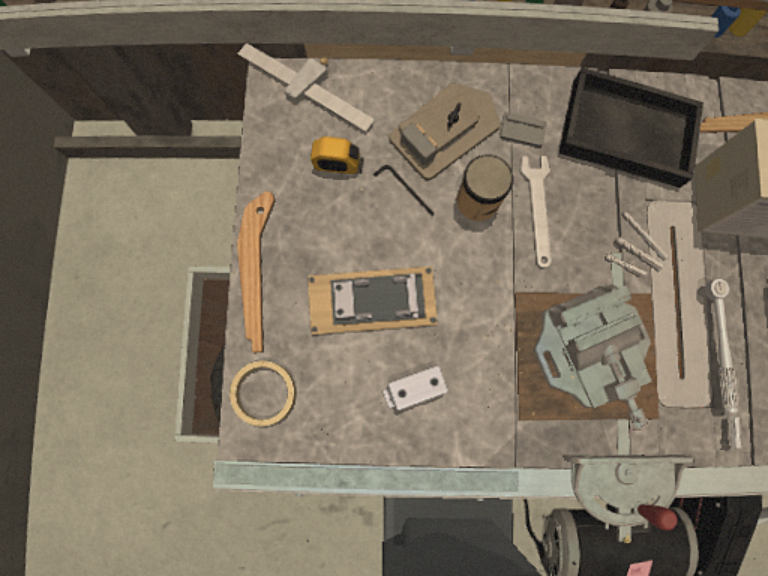

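View pics/scene1.png

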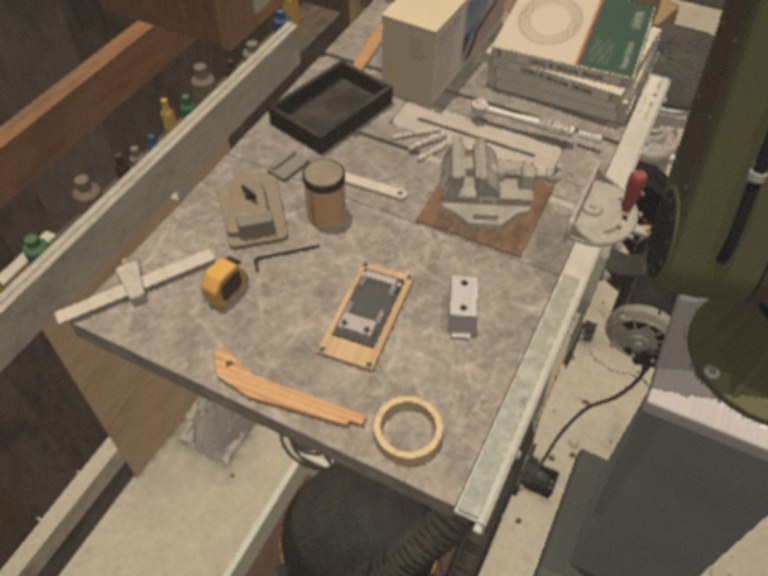

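The top view shows the block at (415,388) with its tongue to the left. The fixture is at (372,300), with the bolted keeper at its left end (343,300) and the end stop at the right (413,297).

Run:
```python
from h import *
for n in ('top','scene'):
    W=np.load(f'{n}1.npy'); im=cv2.imread(f'{n}1raw.png')
    if n=='top':
        bb=(slice(235,285),slice(245,310)); fb=(slice(172,228),slice(198,298))
    else:
        bb=(slice(178,230),slice(290,325)); fb=(slice(170,250),slice(205,282))
    P=W[bb].reshape(-1,3); P=P[np.isfinite(P).all(1)]
    T=P[(P[:,2]>44)&(P[:,2]<60)]; r=cv2.minAreaRect(T[:,:2].astype(np.float32)); print(n,'block top',np.median(T[:,2]),r,len(T))
    G=P[(P[:,2]>4)&(P[:,2]<15)]; print(' low pts',len(G), G[:,:2].mean(0) if len(G) else '')
    print(' table z',np.median(P[P[:,2]<4][:,2]))
    F=W[fb].reshape(-1,3); F=F[np.isfinite(F).all(1)]
    A=F[(F[:,2]>6)&(F[:,2]<60)]; r=cv2.minAreaRect(A[:,:2].astype(np.float32)); print(' plate',r,len(A))
    print(np.histogram(F[:,2],bins=np.arange(-4,50,2)))
```

```text
top block top 50.410697954150805 ((449.89813232421875, 139.9961395263672), (40.26747131347656, 74.5096206665039), 21.285898208618164) 681
 low pts 69 [434.28606363 171.75315578]
 table z 0.21910418118818598
 plate ((578.0595703125, 206.39166259765625), (90.78184509277344, 193.8281707763672), 6.115900039672852) 3306
(array([186, 885, 940, 232,  17, 111, 506, 654, 264, 482, 550, 153,  28,
        21,  38,  80,  90,  88, 140,  76,  19,   5,   1,   0,   0,   0]), array([-4, -2,  0,  2,  4,  6,  8, 10, 12, 14, 16, 18, 20, 22, 24, 26, 28,
       30, 32, 34, 36, 38, 40, 42, 44, 46, 48]))
scene block top 50.27189260976695 ((449.7611389160156, 139.52960205078125), (38.9570198059082, 81.80489349365234), 22.016857147216797) 490
 low pts 109 [437.83620327 170.8715506 ]
 table z 0.15844355567685398
 plate ((578.6336669921875, 207.51295471191406), (111.96248626708984, 193.45755004882812), 6.051324367523193) 2571
(array([ 285, 1231, 1450,  490,   88,  120,  384,  476,  263,  302,  295,
        163,   59,   33,   44,   78,   57,   90,  103,   71,   26,    6,
          1,    0,    0,    0]), array([-4, -2,  0,  2,  4,  6,  8, 10, 12, 14, 16, 18, 20, 22, 24, 26, 28,
       30, 32, 34, 36, 38, 40, 42, 44, 46, 48]))
```

```bash
cat > ortho.py <<'E'
from h import *
def ortho(c,img,org,yaw,z,xr=(-100,100),yr=(-50,50),s=4):
    o=np.array(c['orientation'],float); M=R.from_euler('xyz',o).as_matrix()
    xs=np.arange(xr[0],xr[1],1/s); ys=np.arange(yr[1],yr[0],-1/s)
    X,Y=np.meshgrid(xs,ys); a=np.radians(yaw)
    Wp=np.stack([org[0]+X*np.cos(a)-Y*np.sin(a),org[1]+X*np.sin(a)+Y*np.cos(a),np.full(X.shape,z)],-1).reshape(-1,3)
    pc=(Wp-np.array(c['eye']))@M
    uv=cv2.projectPoints(pc,np.zeros(3),np.zeros(3),c['K'],np.array(c['dist'],float))[0].reshape(X.shape+(2,)).astype(np.float32)
    return cv2.remap(img,uv[...,0],uv[...,1],cv2.INTER_CUBIC)
E
python3 - <<'E'
from ortho import *
c=cam('top'); img=c['img']
s1=ortho(c,img,(578.06,206.4),96.1,33,yr=(-35,35)); s2=ortho(c,img,(578.06,206.4),96.1,28,yr=(-35,35))
for im in (s1,s2):
    for x in range(-100,100,10):
        cv2.line(im,((x+100)*4,0),((x+100)*4,12 if x%50 else 25),(0,0,255),1)
cv2.imwrite('pics/o1.png',np.vstack([s1,s2]))
W=cloud(c)[172:228,198:298].reshape(-1,3);W=W[np.isfinite(W).all(1)]
a=np.radians(96.1);d=W[:,:2]-[578.06,206.4];X=d@[np.cos(a),np.sin(a)];Y=d@[-np.sin(a),np.cos(a)]
m=abs(Y)<15
for x in range(-80,96,4):
    k=m&(abs(X-x)<2)
    print(x,np.round(np.median(W[k,2]),1) if k.any() else '',end='; ')
k=(W[:,2]>7)
print('plate x',np.percentile(X[k],[0.5,99.5]),'y',np.percentile(Y[k],[0.5,99.5]))
E
```

```text
-80 10.3; -76 15.0; -72 16.0; -68 16.5; -64 26.9; -60 28.2; -56 28.7; -52 25.4; -48 16.1; -44 15.9; -40 16.6; -36 16.3; -32 16.1; -28 16.6; -24 16.2; -20 15.7; -16 16.4; -12 15.8; -8 15.9; -4 17.1; 0 15.8; 4 15.8; 8 16.2; 12 16.6; 16 15.3; 20 15.9; 24 16.3; 28 16.5; 32 32.8; 36 33.1; 40 33.2; 44 33.6; 48 33.3; 52 33.5; 56 32.1; 60 16.4; 64 10.8; 68 9.8; 72 9.9; 76 9.7; 80 10.3; 84 10.5; 88 10.5; 92 10.8; plate x [-92.19305457  95.70105993] y [-44.18911469  44.78223455]
```

View pics/o1.png

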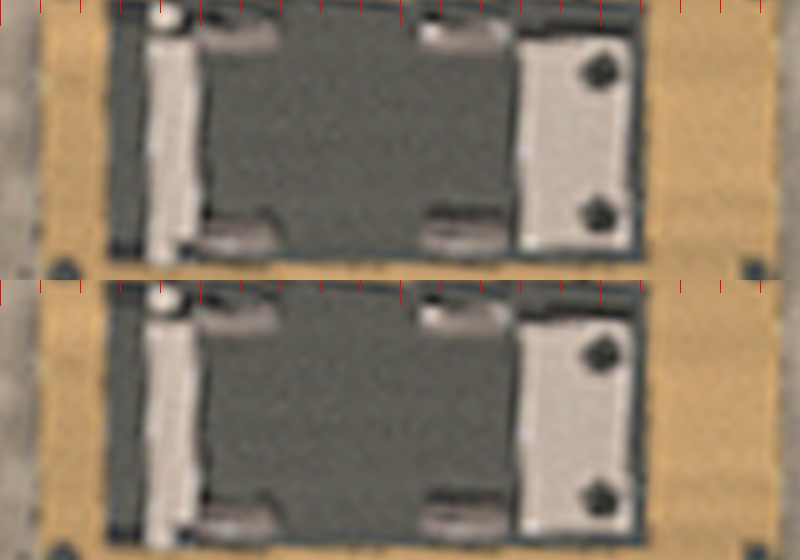

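The orthophoto, with its centre at pixel column 400 and 4 px per mm, puts the keeper front at fixture x≈29.6 and the stop's inner face at ≈-50.7. That makes the nest shift about -9 mm. Next I check what lies along the path to the block.

```bash
cat >> h.py <<'E'
def goto(p,yaw_deg=None):
    "tool-frame shift (mm) from the measured pose to world p, and roll"
    s=manip.read_state(); M=R.from_euler('xyz',s['eef_rot']).as_matrix()
    d=M.T@(np.array(p)-s['eef_pos']); y=np.degrees(s['eef_rot'][2])
    print('pos',s['eef_pos'].round(1),'yaw',y.round(2),'F',s['wrist_force'].round(2),'gap',round(s['finger_gap'],1),'t',s['clock'],'| shift',d.round(1),'roll',None if yaw_deg is None else round(np.radians(y-yaw_deg),3))
E
python3 - <<'E'
from h import *
P=np.vstack([np.load(f'{n}1.npy').reshape(-1,3) for n in('top','scene')]);P=P[np.isfinite(P).all(1)]
for x0 in range(150,750,60):
    print(x0,[int(np.nanmax(P[(abs(P[:,0]-x0-30)<30)&(abs(P[:,1]-y)<30)][:,2],initial=-99)) for y in range(-540,300,60)])
E
```

```text
150 [-99, -99, -94, -99, -99, -99, -99, -99, 0, 1, 511, 377, 1, -99]
210 [-99, -84, -75, -79, -99, 6, 97, 12, 497, 533, 536, 345, -99, -99]
270 [3, 3, 2, 2, 1, 22, 100, 22, 12, 12, 10, 9, 10, 10]
330 [103, 105, 103, 36, 32, 48, 49, 48, 47, 9, 7, 8, 8, 8]
390 [104, 105, 103, 42, 45, 11, 102, 100, 18, 22, 31, 54, 56, 4]
450 [105, 104, 103, 43, 44, 10, 69, 91, 91, 21, 36, 54, 53, 5]
510 [105, 104, 103, 34, 41, 17, 92, 95, 97, 10, 5, 31, 33, 40]
570 [104, 104, 103, 41, 47, 9, 93, 94, 66, 11, 6, 32, 33, 39]
630 [118, 102, 79, 5, 6, 35, 15, 5, 13, 6, 21, 12, 6, 4]
690 [133, 159, 173, 174, 174, 10, 11, 5, 12, 105, 106, 24, 7, 5]
```

Run:
```python
from h import *
for n in('top','scene'):
    W=np.load(f'{n}1.npy'); k=(W[...,2]>200)&(W[...,0]>150)&(W[...,0]<280)&(abs(W[...,1])<200)
    v,u=np.nonzero(k); print(n,k.sum(), (u.min()*1.5,u.max()*1.5,v.min()*1.5,v.max()*1.5) if k.any() else '', W[k].min(0).round() if k.any() else '',W[k].max(0).round() if k.any() else '')
```

```text
top 0   
scene 9441 (np.float64(652.5), np.float64(766.5), np.float64(0.0), np.float64(291.0)) [150. -79. 200.] [256. 128. 537.]
```

Run:
```python
from h import *
s=manip.read_state(); p=s['eef_pos'].copy(); yaw=s['eef_rot'][2]
wp=np.array([[176,-521,205],[440,-330,190],[520,-100,180],[459,117,120]],float)
L=np.r_[0,np.cumsum(np.linalg.norm(np.diff(wp,axis=0),axis=1))]; n=18
for i in range(1,n+1):
    t=np.array([np.interp(L[-1]*i/n,L,wp[:,k]) for k in range(3)])
    M=R.from_euler('xyz',[np.pi,0,yaw]).as_matrix(); d=(M.T@(t-p)/1000).round(3); p=p+M@d*1000
    r=round(-1.616/n,2); yaw-=-0+ (r); print([1,*d.tolist(),r],end=',')
print(p,np.degrees(yaw))
```

```text
[1, 0.042, -0.013, 0.002, -0.09],[1, 0.044, -0.009, 0.002, -0.09],[1, 0.044, -0.006, 0.002, -0.09],[1, 0.044, -0.001, 0.002, -0.09],[1, 0.045, 0.003, 0.002, -0.09],[1, 0.044, 0.006, 0.002, -0.09],[1, 0.043, 0.011, 0.002, -0.09],[1, 0.043, -0.004, 0.002, -0.09],[1, 0.044, -0.008, 0.002, -0.09],[1, 0.044, -0.005, 0.002, -0.09],[1, 0.045, -0.0, 0.002, -0.09],[1, 0.044, 0.003, 0.002, -0.09],[1, 0.043, 0.002, 0.004, -0.09],[1, 0.04, -0.015, 0.011, -0.09],[1, 0.042, -0.011, 0.012, -0.09],[1, 0.043, -0.007, 0.011, -0.09],[1, 0.043, -0.003, 0.012, -0.09],[1, 0.043, 0.0, 0.011, -0.09],[458.65262056 117.27224977 120.03537659] 111.54154411155244
```

Call:
arm_command([
  [1,0.042,-0.013,0.002,-0.09],
  [1,0.044,-0.009,0.002,-0.09],
  [1,0.044,-0.006,0.002,-0.09],
  [1,0.044,-0.001,0.002,-0.09],
  [1,0.045,0.003,0.002,-0.09],
  [1,0.044,0.006,0.002,-0.09],
  [1,0.043,0.011,0.002,-0.09],
  [1,0.043,-0.004,0.002,-0.09],
  [1,0.044,-0.008,0.002,-0.09],
  [1,0.044,-0.005,0.002,-0.09],
  [1,0.045,0,0.002,-0.09],
  [1,0.044,0.003,0.002,-0.09],
  [1,0.043,0.002,0.004,-0.09],
  [1,0.04,-0.015,0.011,-0.09],
  [1,0.042,-0.011,0.012,-0.09],
  [1,0.043,-0.007,0.011,-0.09],
  [1,0.043,-0.003,0.012,-0.09],
  [1,0.043,0,0.011,-0.09],
  [1,0,0,0,0],
])

```text
clock: 2.52
eef_pos: [457.6, 118.9, 119.7]
eef_rot: [-3.14, -0.0, 1.951]
wrist_force: [0.5, -0.7, -0.2]
finger_gap: 94.2
finger_force: 0.0
```

Call:
arm_command([
  [0.2,-0.003,0,0.03,0],
  [0.2,0,0,0.03,0],
  [0.2,0,0,0.025,0],
  [0.2,0,0,0.0127,0],
  [0.2,0,0,0,0],
  [-0.3,0,0,0,0],
  [-0.3,0,0,0,0],
  [-0.3,0,0,0,0],
  [-0.3,0,0,0,0],
  [-0.3,0,0,0,0],
  [-0.3,0,0,0,0],
], newtons=7)

```text
clock: 3.9
eef_pos: [460.1, 114.3, 23.5]
eef_rot: [3.141, 0.0, 1.947]
wrist_force: [-2.3, -1.8, 7.2]
finger_gap: 40.0
finger_force: 7.0
```

Run:
```python
from h import *
goto((459,116.6,22),111.5); s=manip.read_state(); print(s['moment'],s['wrist_force'])
a=cam('top')['img'][220:300,220:330]; b=cam('scene')['img'][140:240,250:360]
cv2.imwrite('pics/g1.png',np.hstack([cv2.resize(a,(400,300),interpolation=cv2.INTER_CUBIC),cv2.resize(b,(330,300),interpolation=cv2.INTER_CUBIC)]))
goto((459,116.6,22),111.5)
```

```text
pos [460.1 114.3  23.5] yaw 111.55 F [-2.25 -1.77  7.16] gap 40.0 t 3.9 | shift [ 2.6 -0.2  1.5] roll 0.001
[-0.38559344  0.30526236  0.10278928] [-2.25056882 -1.77251168  7.15941064]
pos [460.2 114.3  23.5] yaw 111.55 F [-2.2  -3.    7.91] gap 40.1 t 4.0 | shift [ 2.6 -0.2  1.5] roll 0.001
```

View pics/g1.png

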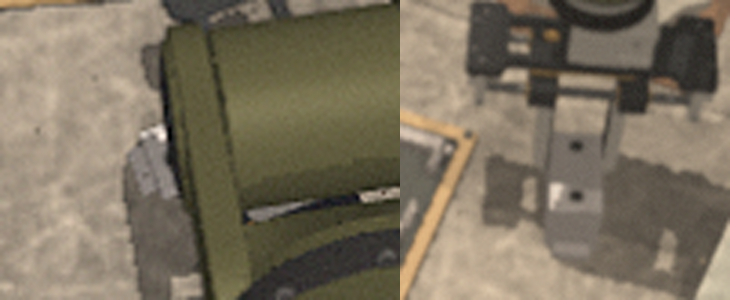

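The block is flat on the table and gripped near its heel; its two holes show at (575,145) and (575,197). I lift a little and watch the force.

Call:
arm_command([
  [-0.3,0.0005,0,-0.003,0],
  [-0.3,0,0,0,0],
], newtons=7)

```text
clock: 4.25
eef_pos: [459.6, 114.8, 26.0]
eef_rot: [3.141, 0.0, 1.947]
wrist_force: [-1.3, -0.9, -0.4]
finger_gap: 39.7
finger_force: 7.0
```

Call:
arm_command([
  [-0.3,0.0005,0,-0.003,0],
  [-0.3,0,0,0,0],
])

```text
clock: 4.5
eef_pos: [459.4, 115.3, 28.9]
eef_rot: [3.141, 0.0, 1.947]
wrist_force: [-0.9, -1.5, -1.5]
finger_gap: 39.8
finger_force: 7.0
```

Call:
arm_command([
  [-0.3,0.003,0,-0.003,0],
  [-0.3,0.003,0,-0.003,0],
  [-0.3,0.002,0,-0.002,0],
  [-0.3,0.001,0,-0.001,0],
  [-0.3,0,0,0,0],
])

```text
clock: 5.12
eef_pos: [456.1, 123.7, 37.8]
eef_rot: [3.142, -0.0, 1.947]
wrist_force: [-0.2, 1.5, -2.3]
finger_gap: 40.0
finger_force: 7.0
```

Run:
```python
from h import *
goto((459,116.6,22),111.5)
c=cam('scene'); W=cloud(c); np.save('s2.npy',W); im=c['img']; cv2.imwrite('s2raw.png',im)
cv2.imwrite('pics/g2.png',cv2.resize(im[150:230,270:350],(560,560),interpolation=cv2.INTER_CUBIC))
s=manip.read_state(); a=s['eef_rot'][2]; d=W-s['eef_pos']
X=d[...,0]*np.cos(a)+d[...,1]*np.sin(a); Y=d[...,0]*np.sin(a)-d[...,1]*np.cos(a); Z=W[...,2]
k=(abs(Y)<17)&(Z>3)&(Z<75)&(X>-20)&(X<90)
for x in range(-20,90,4):
    m=k&(abs(X-x)<2); 
    if m.any(): print(x,Z[m].max().round(1),np.median(Z[m]).round(1),m.sum(),end=' | ')
```

```text
pos [456.1 123.7  37.8] yaw 111.55 F [-0.17  1.52 -2.3 ] gap 40.0 t 5.125 | shift [-7.7  0.1 15.8] roll 0.001
-8 67.0 64.5 17 | -4 67.3 64.2 23 | 0 66.4 63.4 23 | 4 65.8 62.7 24 | 8 65.4 61.5 28 | 12 64.2 60.2 18 | 16 64.1 60.8 24 | 20 63.2 59.3 23 | 24 63.1 59.1 28 | 28 61.8 58.7 23 | 32 59.5 57.3 23 | 36 60.2 56.8 25 | 40 59.6 55.6 27 | 44 59.4 54.6 24 | 48 56.9 54.6 26 | 52 59.2 53.8 26 | 56 56.8 51.0 45 | 60 56.5 26.1 94 | 64 54.2 39.6 88 | 68 55.3 9.0 28 | 72 3.1 3.1 1 | 80 4.0 4.0 1 | 88 3.6 3.4 3 |
```

View pics/g2.png

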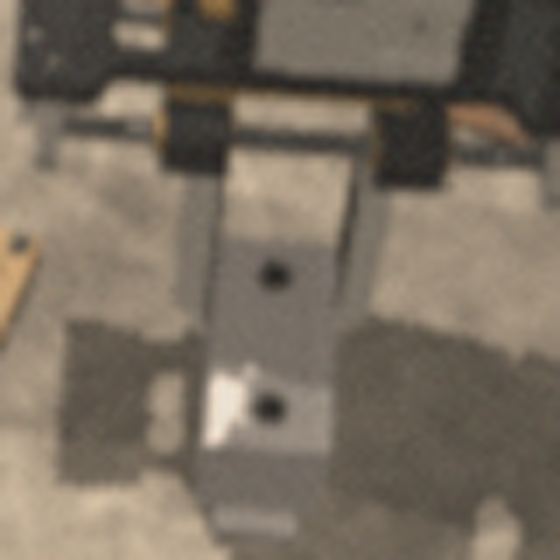

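The block is now tilted about 10° tongue-down, with the tongue near (255,520) still on the table. I raise it a bit more, tighten the grip and lift.

Call:
arm_command([
  [-0.3,0.002,0,-0.0025,0],
  [-0.3,0,0,0,0],
])

```text
clock: 5.42
eef_pos: [455.4, 125.6, 40.4]
eef_rot: [3.141, -0.0, 1.947]
wrist_force: [0.2, 0.4, -2.2]
finger_gap: 39.8
finger_force: 7.0
```

Call:
arm_command([
  [-0.3,0,0,0,0],
  [-0.3,0,0,0,0],
  [-0.3,0,0,-0.01,0],
  [-0.3,0,0,-0.02,0],
  [-0.3,0,0,-0.02,0],
  [-0.3,0,0,0,0],
  [-0.3,0,0,0,0],
], newtons=45)

```text
clock: 6.3
eef_pos: [455.1, 125.4, 89.7]
eef_rot: [-3.141, -0.0, 1.947]
wrist_force: [0.6, 0.3, -3.7]
finger_gap: 40.0
finger_force: 45.0
```

```bash
cat > tilt.py <<'E'
from h import *
s=manip.read_state(); a=s['eef_rot'][2]; rest=[]
for n in ('scene',):
    W=cloud(cam(n)); d=W-s['eef_pos']
    X=d[...,0]*np.cos(a)+d[...,1]*np.sin(a); Y=d[...,0]*np.sin(a)-d[...,1]*np.cos(a); Z=d[...,2]
    k=(abs(Y)<15)&(abs(Z-20)<18)&(X>0)&(X<52)
    x,z=X[k],Z[k]
    for i in range(4):
        p=np.polyfit(x,z,1); r=z-np.polyval(p,x); g=abs(r)<2.5; x,z=x[g],z[g]
    th=-np.degrees(np.arctan(p[0])); print(n,'theta',th.round(2),'top z at TCP x',p[1].round(2),len(x))
    k=(abs(Y)<13)&(X>15)&(X<90)&(Z>-45)&(Z<40)&(W[...,2]>6)
    t=np.radians(th)   # along-block coordinates
    u=X*np.cos(t)-Z*np.sin(t); w=X*np.sin(t)+Z*np.cos(t); T=p[1]*np.cos(t)
    for lo in range(-56,4,4):
        m=k&(w-T>lo)&(w-T<=lo+4)
        if m.sum()>3: print(lo+2,np.percentile(u[m],[50,95]).round(1),m.sum(),end=' | ')
print(s['eef_pos'].round(2),s['wrist_force'].round(2))
E
python3 tilt.py
```

```text
scene theta 13.46 top z at TCP x 26.05 253
-46 [68.9 71.7] 10 | -42 [65.9 71.7] 45 | -38 [62.7 70.9] 20 | -34 [61.5 62.4] 8 | -30 [61.1 62.1] 9 | -26 [61.3 62.1] 9 | -22 [61.5 62.3] 7 | -18 [61.7 62.3] 10 | -14 [61.3 62.3] 13 | -10 [61.5 62.8] 5 | -6 [60.5 61.9] 18 | -2 [36.6 60.9] 133 | 2 [36.9 58.7] 127 | [455.05 125.36  89.73] [ 0.65  0.28 -3.66]
```

Run:
```python
from ortho import *
from scipy.ndimage import gaussian_filter1d as g
def edges(prof,ax,n=4):
    d=np.abs(np.diff(g(prof.astype(float),3,axis=0),axis=0)).sum(1)
    pk=[i for i in range(3,len(d)-3) if d[i]==d[i-3:i+4].max() and d[i]>d.max()*.25]
    return [(round(float(ax[i]+ax[i+1])/2,1),int(d[i]*10)) for i in pk]
for n in ('top','scene'):
    c=cam(n); img=cv2.imread(f'{n}1raw.png')
    for z,nm,xr,yr in ((10,'plate x',(-110,110),(-30,30)),(10,'plate y',(64,90),(-60,60)),(33,'keeper y',(32,55),(-45,45)),(33,'keeper x',(10,75),(-12,12)),(28,'stop x',(-75,-30),(-18,18)),(28,'stop y',(-60,-53),(-40,40)),(31,'cheeks y',(9,24),(-35,35)),(31,'cheeks2 y',(-46,-34),(-35,35))):
        o=ortho(c,img,(578.06,206.4),96.1,z,xr,yr)
        if nm[-1]=='x': e=edges(o.mean(0),np.arange(*xr,.25))
        else: e=edges(o.mean(1),np.arange(yr[1],yr[0],-.25))
        print(n,nm,e)
```

```text
top plate x [(-91.9, 61), (-75.4, 127), (-64.6, 219), (-51.9, 187), (30.9, 196), (48.4, 58), (54.6, 77), (58.9, 174), (63.1, 173), (96.9, 59)]
top plate y [(47.4, 124), (43.6, 150), (-45.4, 57)]
top keeper y [(36.9, 146), (29.6, 94), (25.6, 305), (20.4, 98), (13.6, 89), (-15.4, 77), (-22.6, 110), (-26.9, 211), (-31.4, 156)]
top keeper x [(29.6, 252), (56.9, 239), (61.1, 173)]
top stop x [(-73.6, 113), (-63.1, 218), (-50.9, 241), (-47.1, 63)]
top stop y [(36.9, 182), (33.1, 179), (27.9, 187), (24.6, 262), (-26.1, 125)]
top cheeks y [(28.6, 92), (21.9, 93), (-16.6, 84), (-20.6, 111), (-24.9, 108), (-28.6, 124), (-32.4, 160)]
top cheeks2 y [(27.1, 115), (22.1, 106), (-17.6, 45), (-21.1, 66), (-24.6, 99), (-28.9, 135), (-32.6, 151)]
scene plate x [(-82.1, 52), (-75.1, 49), (-65.1, 90), (12.9, 82), (42.1, 79), (61.4, 136), (96.9, 116), (102.6, 87)]
scene plate y [(47.6, 63), (43.4, 100), (39.4, 26), (34.4, 26), (-45.9, 39)]
scene keeper y [(38.4, 132), (25.6, 122), (19.9, 66), (12.6, 64), (-16.9, 59), (-22.1, 55), (-26.6, 64), (-30.4, 81), (-37.9, 39)]
scene keeper x [(28.9, 107), (56.6, 109), (73.6, 71)]
scene stop x [(-68.4, 46), (-62.1, 56), (-51.1, 105)]
scene stop y [(38.1, 109), (33.6, 96), (29.1, 66), (24.6, 105), (-26.4, 32), (-31.4, 34), (-38.4, 32)]
scene cheeks y [(29.1, 92), (21.9, 89), (-20.6, 71), (-31.1, 88)]
scene cheeks2 y [(29.9, 108), (22.1, 91), (-20.1, 69), (-30.4, 90)]
```

Call:
arm_command([
  [-0.3,-0.002,0.025,0,0],
  [-0.3,-0.002,0.03,0,0],
  [-0.3,-0.002,0.03,0,0],
  [-0.3,-0.002,0.03,0,0],
  [-0.3,0,0.019,0,0.05],
  [-0.3,0,0,0,0.07],
  [-0.3,0,0,0,0.08],
  [-0.3,0,0,0,0.07],
  [-0.3,0,0,0,0],
  [-0.3,0,0,0,0],
  [-0.3,0,0,0,0],
])

```text
clock: 7.82
eef_pos: [582.9, 167.2, 90.1]
eef_rot: [-3.141, 0.0, 1.678]
wrist_force: [0.1, 0.2, -4.1]
finger_gap: 40.0
finger_force: 45.0
```

```bash
python3 tilt.py; python3 -c "
from h import *
goto((582.99,166.9,58.6),96.1)"
```

```text
scene theta 13.11 top z at TCP x 25.71 251
-46 [70.1 72.3] 11 | -42 [66.4 71.9] 40 | -38 [65.8 73. ] 21 | -34 [61.7 63.2] 6 | -30 [61.5 62.6] 9 | -26 [61.4 62.1] 11 | -22 [61.9 62.3] 5 | -18 [61.5 62.4] 9 | -14 [61.5 61.8] 8 | -10 [61.6 62.7] 7 | -6 [61.7 62.8] 10 | -2 [35.6 61.6] 118 | 2 [38.5 60.2] 141 | [582.92 167.23  90.12] [ 0.1   0.21 -4.05]
pos [582.9 167.2  90.2] yaw 96.11 F [-0.08  0.23 -3.05] gap 40.0 t 7.875 | shift [-0.3  0.  31.6] roll 0.0
```

Call:
arm_command([
  [-0.3,0,0,0.01,0],
  [-0.3,0,0,0.006,0],
  [-0.3,0,0,0.003,0],
  [-0.3,0,0,0.003,0],
  [-0.3,0,0,0.002,0],
  [-0.3,0,0,0,0],
  [-0.3,0,0,0,0],
])

```text
clock: 8.75
eef_pos: [583.0, 167.3, 66.4]
eef_rot: [3.141, -0.0, 1.677]
wrist_force: [-0.2, -0.2, -2.1]
finger_gap: 39.3
finger_force: 45.0
```

Call:
arm_command([
  [-0.3,0,0,0.002,0],
  [-0.3,0,0,0.001,0],
  [-0.3,0,0,0,0],
])

```text
clock: 9.12
eef_pos: [582.9, 167.2, 63.1]
eef_rot: [-3.141, 0.0, 1.677]
wrist_force: [0.1, -0.3, -3.4]
finger_gap: 39.9
finger_force: 45.0
```

Call:
arm_command([
  [-0.3,0,0,0.002,0],
  [-0.3,0,0,0,0],
  [-0.3,0,0,0,0],
])

```text
clock: 9.5
eef_pos: [583.0, 167.2, 61.3]
eef_rot: [3.142, -0.0, 1.677]
wrist_force: [0.1, 1.0, -3.0]
finger_gap: 39.8
finger_force: 45.0
```

Call:
arm_command([
  [-0.3,0,0,0.002,0],
  [-0.3,0,0,0.001,0],
  [-0.3,0,0,0,0],
  [-0.3,0,0,0,0],
])

```text
clock: 10.0
eef_pos: [583.0, 167.2, 58.3]
eef_rot: [3.142, -0.0, 1.677]
wrist_force: [0.6, -0.6, -3.7]
finger_gap: 39.7
finger_force: 45.0
```

Call:
arm_command([
  [-0.3,0,0,0.001,0],
  [-0.3,0,0,0,0],
  [-0.3,0,0,0,0],
])

```text
clock: 10.38
eef_pos: [583.0, 167.2, 57.2]
eef_rot: [3.142, 0.0, 1.677]
wrist_force: [0.6, 0.2, -3.6]
finger_gap: 39.8
finger_force: 45.0
```

Call:
arm_command([
  [-0.3,0,0,0.001,0],
  [-0.3,0,0,0,0],
  [-0.3,0,0,0,0],
])

```text
clock: 10.75
eef_pos: [583.1, 167.2, 56.4]
eef_rot: [3.141, -0.0, 1.677]
wrist_force: [-0.3, -1.2, -1.5]
finger_gap: 39.6
finger_force: 45.0
```

Call:
arm_command([
  [-0.3,0,0,-0.001,0],
  [-0.3,0.002,0,0,0],
  [-0.3,0.002,0,0,0],
  [-0.3,0.001,0,0,0],
  [-0.3,0,0,0,0],
  [-0.3,0,0,0,0],
])

```text
clock: 11.5
eef_pos: [582.4, 172.1, 57.2]
eef_rot: [-3.142, 0.0, 1.677]
wrist_force: [-0.4, -2.2, -2.3]
finger_gap: 39.7
finger_force: 45.0
```

Call:
arm_command([
  [-0.3,0.001,0,0,0],
  [-0.3,0.001,0,0,0],
  [-0.3,0,0,0,0],
  [-0.3,0,0,0,0],
])

```text
clock: 12.0
eef_pos: [582.2, 174.2, 57.2]
eef_rot: [-3.141, 0.0, 1.677]
wrist_force: [0.7, -3.5, -2.0]
finger_gap: 39.7
finger_force: 45.0
```

Call:
arm_command([
  [-0.3,0.001,0,0,0],
  [-0.3,0.001,0,0,0],
  [-0.3,0,0,0,0],
  [-0.3,0,0,0,0],
])

```text
clock: 12.5
eef_pos: [582.1, 175.8, 57.4]
eef_rot: [3.142, 0.001, 1.677]
wrist_force: [-0.2, -7.6, -0.9]
finger_gap: 39.7
finger_force: 45.0
```

```bash
cat > avg.py <<'E'
from h import *
F=[];Pz=[]
for i in range(6):
    c=cam('scene'); s=manip.read_state(); F.append(s['wrist_force']); Pz.append(s['eef_pos'])
print('F',np.mean(F,0).round(2),'sd',np.std(F,0).round(2),'pos',np.mean(Pz,0).round(2),s['clock'])
E
python3 - <<'E'
from avg import *
a=c['img'][150:260,200:300]
cv2.imwrite('pics/g3.png',cv2.resize(a,(545,600),interpolation=cv2.INTER_CUBIC))
E
python3 tilt.py
```

```text
F [ 0.22 -7.37 -0.84] sd [0.74 0.24 0.39] pos [582.1  175.76  57.34] 12.8
scene theta 12.72 top z at TCP x 25.59 231
-46 [93.6 96.8] 23 | -42 [92.1 93.2] 9 | -38 [89.3 92.3] 26 | -34 [72.8 90.3] 71 | -30 [82.5 89. ] 64 | -26 [61.8 83. ] 8 | -22 [61.4 62.6] 7 | -18 [61.4 62.1] 7 | -14 [61.5 62.8] 8 | -10 [61.7 63. ] 9 | -6 [60.8 62.3] 8 | -2 [42.1 60.7] 122 | 2 [35.2 58.5] 124 | [582.12 175.75  57.36] [-1.17 -7.5  -1.32]
```

View pics/g3.png

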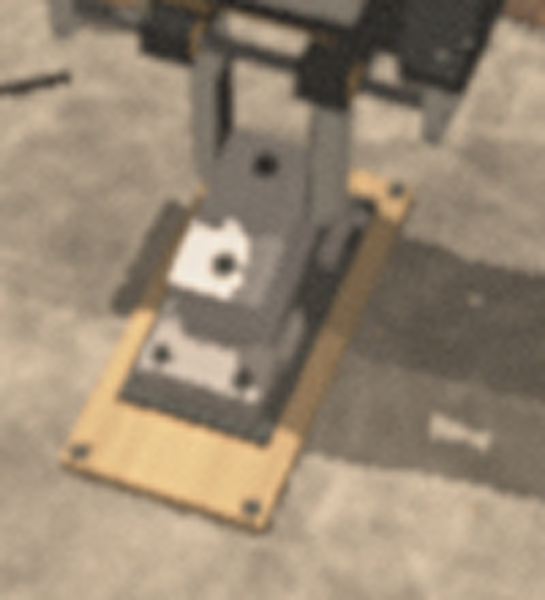

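The view shows the tongue under the keeper, with the block's front face at about (235,335) just ahead of the keeper bolts at (160,352) and (243,377). The -7.4 N matches the plunger at its hard stop, because the tilted tip's upper edge leads by about 1.8 mm. I back off 1.2 mm, lower onto the floor and soften the grip.

Call:
arm_command([
  [-0.3,-0.001,0,0,0],
  [-0.3,-0.0002,0,0.0005,0],
  [-0.3,0,0,0.0005,0],
  [-0.3,0,0,0,0],
  [-0.3,0,0,0,0],
])

```text
clock: 13.48
eef_pos: [582.2, 175.0, 56.4]
eef_rot: [3.141, 0.0, 1.677]
wrist_force: [-0.3, -5.5, 1.2]
finger_gap: 39.6
finger_force: 45.0
```

```bash
python3 avg.py
```

```text
F [-0.16 -5.48  0.57] sd [0.61 0.33 0.3 ] pos [582.25 175.01  56.45] 13.775
```

Call:
arm_command([
  [-0.3,0,0,0,0],
  [-0.3,0,0,0,0],
  [-0.3,-0.0005,0,0.001,0],
  [-0.3,-0.0006,0,0.001,0],
  [-0.3,0,0,0,0],
], newtons=10)

```text
clock: 14.4
eef_pos: [582.3, 173.9, 54.2]
eef_rot: [3.141, -0.0, 1.677]
wrist_force: [-0.3, -4.8, 1.0]
finger_gap: 40.0
finger_force: 10.0
```

```bash
python3 avg.py; python3 tilt.py|head -1
```

```text
F [ 0.45 -4.39  1.14] sd [0.51 0.65 0.59] pos [582.3  173.91  54.22] 14.7
scene theta 10.56 top z at TCP x 25.53 226
```

Call:
arm_command([
  [-0.3,-0.0007,0,0.001,0],
  [-0.3,-0.0007,0,0.001,0],
  [-0.3,-0.0008,0,0.001,0],
  [-0.3,0,0,0,0],
  [-0.3,0,0,0,0],
])

```text
clock: 15.38
eef_pos: [582.4, 171.8, 51.1]
eef_rot: [-3.141, 0.0, 1.677]
wrist_force: [1.0, -0.4, -1.5]
finger_gap: 39.6
finger_force: 10.0
```

```bash
python3 avg.py; python3 tilt.py|head -1
```

```text
F [ 0.96 -2.   -1.73] sd [0.28 0.41 0.33] pos [582.4  171.69  51.13] 15.675
scene theta 9.13 top z at TCP x 25.98 224
```

```bash
python3 tilt.py; python3 tilt.py|head -1
python3 - <<'E'
from h import *
a=cam('scene')['img'][160:240,215:290]
cv2.imwrite('pics/g4.png',cv2.resize(a,(562,600),interpolation=cv2.INTER_CUBIC))
E
```

```text
scene theta 8.23 top z at TCP x 25.37 213
-46 [92.4 93.8] 6 | -42 [61.  92.5] 8 | -38 [80.1 92.5] 14 | -34 [71.3 87.7] 58 | -30 [80.3 90.2] 71 | -26 [61.7 86.8] 13 | -22 [60.9 61.9] 4 | -18 [61.8 62.5] 8 | -14 [61.7 62.7] 8 | -10 [61.7 63.2] 9 | -6 [61.3 63. ] 14 | -2 [39.3 61.2] 112 | 2 [37.7 60.2] 109 | [582.42 171.67  51.15] [ 0.58 -2.06 -1.67]
scene theta 8.41 top z at TCP x 25.27 214
```

View pics/g4.png

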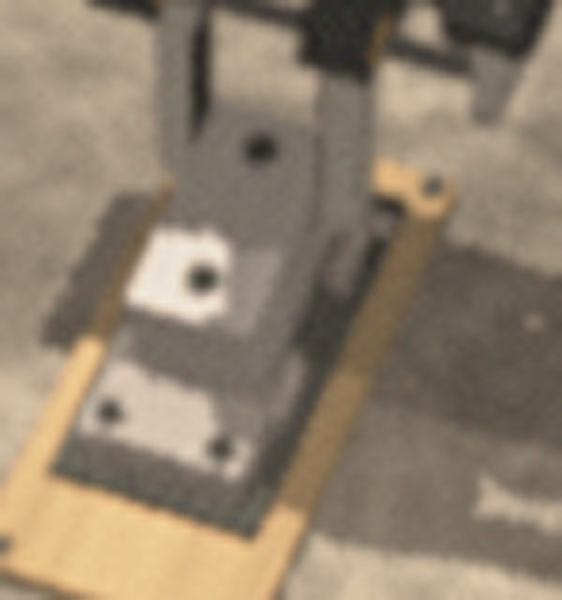

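The front gap between the block face and the keeper bolts has opened slightly, and the force has dropped to 2 N. I push in 1.2 mm before going further down.

Call:
arm_command([
  [-0.3,0.0006,0,0,0],
  [-0.3,0.0006,0,0,0],
  [-0.3,0,0,0,0],
  [-0.3,0,0,0,0],
])

```text
clock: 16.38
eef_pos: [582.4, 172.4, 51.4]
eef_rot: [-3.142, 0.001, 1.677]
wrist_force: [-0.7, -4.5, 0.1]
finger_gap: 40.3
finger_force: 10.0
```

```bash
python3 avg.py
```

```text
F [ 0.74 -5.68  0.01] sd [0.46 0.38 0.27] pos [582.44 172.44  51.41] 16.675
```

Call:
arm_command([
  [-0.3,-0.0006,0,0.001,0],
  [-0.3,-0.0006,0,0.001,0],
  [-0.3,0,0,0,0],
  [-0.3,0,0,0,0],
])

```text
clock: 17.18
eef_pos: [582.6, 171.5, 49.4]
eef_rot: [3.141, 0.0, 1.677]
wrist_force: [-0.6, -5.8, 2.2]
finger_gap: 40.1
finger_force: 10.0
```

```bash
python3 avg.py;python3 tilt.py|head -1;python3 tilt.py|head -1
```

```text
F [-0.06 -5.34  1.94] sd [0.41 0.61 0.49] pos [582.6  171.55  49.39] 17.475
scene theta 6.29 top z at TCP x 25.34 213
scene theta 7.12 top z at TCP x 25.38 219
```

Call:
arm_command([
  [-0.3,-0.0007,0,0.001,0],
  [-0.3,-0.0007,0,0.001,0],
  [-0.3,-0.0007,0,0.001,0],
  [-0.3,0,0,0,0],
  [-0.3,0,0,0,0],
])

```text
clock: 18.2
eef_pos: [582.8, 169.9, 46.3]
eef_rot: [3.141, -0.0, 1.677]
wrist_force: [1.0, 1.9, 2.7]
finger_gap: 40.0
finger_force: 10.0
```

```bash
python3 avg.py;python3 tilt.py|head -1;python3 tilt.py|head -1
```

```text
F [0.26 2.45 2.05] sd [0.46 0.72 0.69] pos [582.77 169.91  46.29] 18.5
scene theta 4.09 top z at TCP x 25.34 210
scene theta 4.69 top z at TCP x 25.69 222
```

Call:
arm_command([
  [-0.3,-0.0003,0,0.001,0],
  [-0.3,-0.0004,0,0.001,0],
  [-0.3,-0.0005,0,0.001,0],
  [-0.3,0,0,0,0],
  [-0.3,0,0,0,0],
])

```text
clock: 19.23
eef_pos: [582.8, 168.1, 43.0]
eef_rot: [-3.141, 0.0, 1.677]
wrist_force: [0.9, -1.5, 1.0]
finger_gap: 39.9
finger_force: 10.0
```

```bash
python3 avg.py;python3 tilt.py|head -1;python3 tilt.py|head -1
```

```text
F [ 2.11 -3.18 -0.12] sd [0.37 0.61 0.7 ] pos [582.83 168.14  43.07] 19.525
scene theta 1.74 top z at TCP x 25.62 213
scene theta 1.36 top z at TCP x 25.54 208
```

Call:
arm_command([
  [-0.3,-0.0006,0,0.001,0],
  [-0.3,-0.0006,0,0.001,0],
  [-0.3,-0.0001,0,0.0004,0],
  [-0.3,0,0,0,0],
  [-0.3,0,0,0,0],
])

```text
clock: 20.25
eef_pos: [583.0, 167.2, 40.9]
eef_rot: [-3.142, -0.0, 1.677]
wrist_force: [0.0, -1.5, 2.8]
finger_gap: 39.7
finger_force: 10.0
```

```bash
python3 avg.py;python3 tilt.py|head -1;python3 tilt.py|head -1
```

```text
F [ 0.18 -1.26  3.2 ] sd [0.42 0.44 0.43] pos [582.98 167.2   40.88] 20.55
scene theta 0.35 top z at TCP x 26.08 209
scene theta 0.19 top z at TCP x 26.2 211
```

Call:
arm_command([
  [-0.3,0,0,0.0008,0],
  [-0.3,0,0,0,0],
  [-0.3,0,0,0,0],
])

```text
clock: 21.02
eef_pos: [583.0, 167.0, 40.3]
eef_rot: [3.142, 0.0, 1.677]
wrist_force: [-1.3, -2.2, 5.8]
finger_gap: 40.0
finger_force: 10.0
```

```bash
python3 avg.py;python3 tilt.py|head -1;python3 tilt.py|head -1
```

```text
F [-1.4  -2.05  5.92] sd [0.32 0.49 0.41] pos [583.   167.03  40.29] 21.325
scene theta -0.0 top z at TCP x 26.02 197
scene theta 0.09 top z at TCP x 26.12 197
```

Flat, and resting on the floor at 6 N. I ease off, release and lift straight up.

Call:
arm_command([
  [-0.3,0,0,-0.0006,0],
  [-0.3,0,0,0,0],
  [0.2,0,0,0,0],
  [0.2,0,0,0,0],
  [0.2,0,0,0,0],
  [0.2,0,0,-0.005,0],
  [0.2,0,0,-0.02,0],
  [0.2,0,0,-0.04,0],
  [0.2,0,0,-0.05,0],
  [0.2,-0.06,0,0,0],
  [0.2,-0.06,0,0,0],
  [0.2,-0.06,0,0,0],
  [0.2,0,0,0,0],
])

```text
clock: 23.05
eef_pos: [602.3, -15.5, 157.2]
eef_rot: [3.14, 0.001, 1.672]
wrist_force: [-0.6, -0.1, 0.4]
finger_gap: 56.1
finger_force: 0.0
```

Run:
```python
from h import *
c=cam('scene'); t=cam('top'); ex=np.array([-.1063,.9943]); ey=np.array([-.9943,-.1063])
for n,q in(('scene',c),('top',t)):
    W=cloud(q); d=W[...,:2]-[578.76,206.47]; X=d@ex; Y=d@ey
    k=(abs(Y)<15)&(abs(W[...,2]-66)<8)
    for lo in range(-52,30,16):
        m=k&(X>lo)&(X<lo+16); print(n,lo+8,W[...,2][m].mean().round(2) if m.any() else '',end=' | ')
    k=(abs(Y)<30)&(abs(W[...,2]-66)<5)&(abs(X)<70); print('x',np.percentile(X[k],[1,99]).round(1),'y',np.percentile(Y[k],[1,99]).round(1))
print(manip.read_state()['eef_pos'])
a=cv2.resize(c['img'][150:260,200:320],(400,367)); b=cv2.resize(t['img'][160:240,190:310],(400,267))
cv2.imwrite('pics/g5.png',np.hstack([a[:267+100],np.vstack([b,np.zeros((100,400,3),np.uint8)])]))
```

```text
scene -44 66.47 | scene -28 66.29 | scene -12 66.25 | scene 4 66.5 | scene 20 65.3 | scene 36  | x [-51.5  24.4] y [-20.4  19.1]
top -44 66.4 | top -28 66.5 | top -12 66.2 | top 4 66.16 | top 20 65.81 | top 36  | x [-51.   23.2] y [-18.8  20.3]
[602.13778195 -11.98919169 156.80854326]
```

View pics/g5.png

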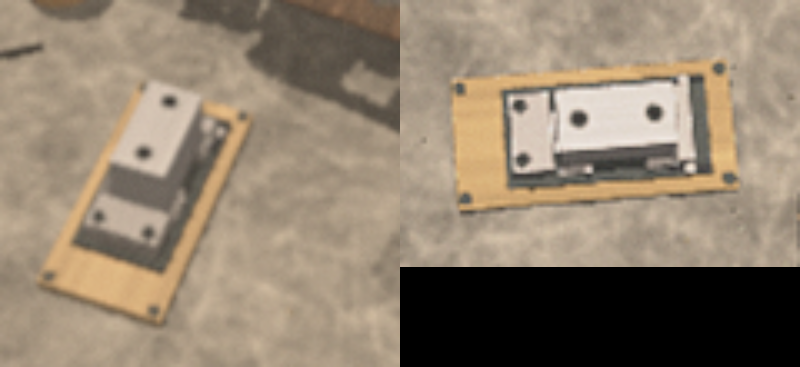

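The block lies flat in the nest: its top is at z≈66 along the whole length and its heel is at the stop's inner face (x≈-51.3). In the right panel it spans (555..675, 85..150), and the tongue is under the keeper at (528,135). The gripper is clear of everything.

```bash
python3 -c "
from cell import ticket
print(ticket.sign_off())"
```

```text
the job is handed in; nothing more can be done
None
```

The guide block is seated flat in the nest, tongue under the keeper and heel against the end stop, and released; the highest contact force in the readings I took in the fixture was about 8 N, and I handed the job in at about 23 s.

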